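# Power up the measuring rig in safe order

### The job

Switch the sound-measuring rig on in the safe order: first press the round green button on the red interface box fully in, then press down the raised blue end of the rocker on the grey processor until it is fully over, and last press the square yellow key on the black amplifier fully in; all three stay as you press them. Only press: lift nothing, leave the boxes and everything else on the desk where they stand, and do not press the amplifier's small white button.

Things in the scene. Friction and masses are not known exactly. Their poses are not given: they have to be found in the camera images.
- interface: microphone interface: loose red box, 100 (its x) x 130 (its y) x 45 mm high, roughly 0.6 to 1 kg, on rubber feet; origin at the centre of its underside, z up. It carries the green button.
- green_top (a point): centre of the top face of the interface's round green button (33 mm diameter), about 65 mm above the table when out; it moves down with the button; z up
- green_button (a joint): travel of the green button in m: about 0 = out, 0.007 = fully in (end stop). Slides straight down against about 3 N and latches: it stays where it is pushed, no spring
- processor: speaker processor: fixed grey box, 120 (its x) x 150 (its y) x 46 mm high; origin at the centre of its underside, z up. On its top, in the middle, a rocker switch in a black bezel 46 x 80 mm that stands 51 mm above the table.
- rocker_on (a point): point on the top face of the blue (on) half of the rocker, 22 mm from the pivot and midway across, towards the processor's +y side; this half stands raised when off; it moves with the rocker. Its own axes are turned with the rocker (level when off).
- rocker_pivot (a point): fixed point on the rocker's pivot line, in the valley between its two halves, 60 mm above the table; axes as the processor: the pivot runs along x, the rocker lies along y. The rocker is 32 mm wide (x); each half is 34 mm long, blue (with a white bar) at +y, white at -y.
- rocker (a joint): angle of the rocker in rad: about 0 = off (white half level, blue half sloping up 0.4 rad from the valley), 0.4 = fully on (end stop; blue half level at the height of the pivot, white half raised). Turns against about 0.06 N m (about 3 N at the blue point) and stays where it is left
- amplifier: amplifier: fixed black box with an aluminium front, 120 (its x) x 150 (its y) x 50 mm high, with low cooling fins (to 54 mm) along the +x edge of its top; origin at the centre of its underside, z up. It carries the yellow key and the white button.
- yellow_top (a point): centre of the top face of the amplifier's square yellow key (34 x 34 mm), about 72 mm above the table when out; it moves down with the key; axes as the amplifier
- yellow_key (a joint): travel of the yellow key in m: about 0 = out, 0.007 = fully in (end stop). Slides straight down against about 4 N and latches: it stays where it is pushed, no spring
- white_top (a point): centre of the top of the amplifier's small round white button (20 mm diameter), 68 mm above the table, 80 mm from the middle of the yellow key; not to be pressed
- white_button (a joint): travel of the white button in m: 0 = out, 0.005 = in; sprung, returns when let go
- bodypack: bystander: black radio body-pack standing upright between the units, 50 x 24 x 80 mm with a stub aerial to 98 mm; loose; origin at the centre of its underside
- adaptor: bystander: steel plug adaptor standing upright between the units, 22 mm diameter, 60 mm tall; loose; origin at the centre of its underside
- mug: bystander: blue mug, 80 mm diameter, 90 mm tall, handle to its +y; loose; origin at the centre of its underside
- tape: bystander: grey roll of tape lying flat, 100 mm diameter, 48 mm tall; loose; origin at the centre of its underside
- calibrator: bystander: grey sound-level calibrator standing upright, 48 mm diameter, 90 mm tall; loose; origin at the centre of its underside
- driver: bystander: orange-handled screwdriver lying flat, about 200 mm long along its x; loose
- battery: bystander: flat black battery with a blue label, 75 x 50 x 22 mm; loose; origin at the centre of its underside
Mind the look-alikes: they are no part of the job. What is meant by the processor is not purple or turquoise, and is the larger of those in its own colour.

How it is judged:
By the outcome, as a careful person would: the job done as asked, in the order asked, and still so for the second after the job is handed in, with the robot touching nothing.
It also fails if it takes over 48 s, if anything falls off the work surface, if the arm or the gripper's body presses on something with over 40 N, if the wrist force passes 120 N, or if a joint passes its speed limit or range.

### The arm

A 6-joint arm with a two-finger parallel gripper is mounted at the origin on the work surface. World frame = base frame: x ahead of the robot, y to its left, z up, the work surface at z = 0. Lengths are in mm, angles in rad, forces in N, time in s.
With the tool pointing down it reaches from about 400 to 925 mm from the base axis. Payload 12.5 kg.
Tool frame: the origin (TCP) lies between the finger pads; the fingertips stand 11 mm ahead of it and the grasp point (between the pads) lies 8 mm behind it (env.tip_extent is the distance from the TCP to the fingertips, in mm); x points along the fingers, z is the direction in which the jaws open and shut, and the axes are right-handed (so a half turn about x gives the same grasp; the last joint's range is limited). The gripper opens to 95 mm and grips with 3 to 60 N. Pads are 20 mm wide; open, the fingers measure 119 mm over their backs; the gripper's body (75 mm by 180 mm) begins 59 mm behind the grasp point.
Start: joints at [-1.414, 0.491, 1.559, -0, 1.092, -0.106], TCP at [162.388, -603.552, 225.661] pointing down, gripper open.
Joint ranges: [-3.1, 3.1], [-0.84, 2.19], [0.05, 2.79], [-1.13, 4.28], [0.06, 2.93], [-2.69, 2.69]. Speed limits (rad/s): [2.22, 2.22, 2.79, 3.14, 3.14, 3.14].

### API

Orientations are given as [roll, pitch, yaw] about the fixed x, y, z axes, in that order (R = Rz(yaw) Ry(pitch) Rx(roll)).
In Python, from cell import status, imaging, env gives the robot as it stands. The module is installed in compiled form; this text tells all that it offers.
- The arm moves only by the tool apply_moves, never from a script. Its argument "increments" is a list of rows, each a list of 5 numbers: the closure, from 0 (fully open) to 1 (shut), then the shift along the tool's x, y, z in mm, then the turn about the tool's x in degrees. A call has 1 to 10 rows; each row shifts and turns the commanded pose from where the row before left it, along the tool's axes as they then stand; what a row does not reach is not made up. A row lasts 1/10 s, in which the tool goes at most 50 mm and 8.59 degrees, less where a joint would pass 70% of its speed; a pose out of reach is approached as far as the arm can. A call with a gripper value outside its range is refused whole. The fingers move at their own pace and stop on an object; the grip force is fixed at half the most. Time passes only in rows, so rows that do not move let the fingers close. It gives the time, the measured TCP pose, the force and the opening at its end, in the units of the state.
- status.state(): the state, without advancing time (a new reading comes with each control period).
- imaging.read_camera(name): name is "scene" or "top" or "wrist"; returns a dict with "pixels" (420x560x3 uint8, red, green, blue), "fovy" (degrees; the focal length in pixels is half the picture's height over the tangent of half this angle, whatever the lens; pixels are square), "cx", "cy" (the principal point, pixels), "R" (3x3) and "t" (3): a world point X has camera coordinates R X + t. Camera axes: x right, y down, z forward; pixel columns grow to the right and rows downward; lengths in mm; the calibration is good to about 2 mm. The wrist camera is an equidistant fisheye: a pixel r from the principal point sees the ray r / f radians off the axis. A picture is of the moment at which its call begins. There is no depth.
- env.job_done(): hands the job in, once; it reports no verdict.
The state is a dict: "t": time; "joints": joint angles; "qvel": joint speeds; "tau": joint torques, N m; "eef_pos": TCP position; "tcp_rot": TCP orientation; "ft_force": force on the tool from outside, world axes, zero at the start; "moment": the same for the moment, N m; "opening": opening from 0.0 (shut) to 1.0 (fully open).
Only numpy, scipy, OpenCV 4.12 (cv2) and the standard library are available. Lean on these libraries where they do the work, as an engineer would, in place of code of your own. Each camera call takes 0.05 s, during which the arm holds its last target. There are 200 camera calls.

## Working session

There is one attempt and no reset: what is moved stays moved. The work goes in short steps, Python scripts to look and compute and a tool call to move; the robot and the scene stay as the last step left them, time stands still between calls to the robot, and variables do not carry over. Pictures are saved under pics/ and viewed, about 8 in all and at most 12, crops included, and the job is handed in when it is done.

Besides the shell and the picture viewer there is one more tool, called after ">>>" as name(argument=value, ...) on one line, values as JSON. apply_moves: Moves the arm, as the interface text tells. Its arguments: {"type":"object","properties":{"increments":{"type":"array"}},"required":["increments"]}

```bash
mkdir -p pics
python3 - <<'E'
from cell import status, imaging, env
import cv2, pickle
s=status.state(); print(s, env.tip_extent)
d={}
for n in("top","scene"):
    c=imaging.read_camera(n); d[n]=c
    print(n,c["fovy"],c["cx"],c["cy"],c["R"],c["t"])
    cv2.imwrite(f"pics/{n}0.png",cv2.resize(c["pixels"][:,:,::-1],(800,600),interpolation=cv2.INTER_CUBIC))
pickle.dump(d,open("cams.pkl","wb"))
E
```

```text
{'t': 0.0, 'joints': array([-1.41361110e+00,  4.91563500e-01,  1.55946935e+00, -4.18236366e-05,
        1.09167136e+00, -1.05591910e-01]), 'qvel': array([ 5.87777978e-04, -1.12285832e-03,  7.51486636e-05,  1.41619301e-06,
       -1.07461631e-05,  1.28156890e-03]), 'tau': array([ 1.34032667e-03, -6.12647724e+01, -2.58175063e+01,  6.93055429e-02,
        4.82429273e-02, -1.15897315e-04]), 'eef_pos': array([ 162.33253162, -603.30710765,  225.05243338]), 'tcp_rot': array([3.06935841, 1.56968415, 1.76135853]), 'ft_force': array([ 1.05471981, -0.38915429,  0.13995837]), 'moment': array([ 0.07548838, -0.00860367,  0.08620075]), 'opening': 0.9996213042616416} 11.0
top 55.4624330448247 284.26453817773967 215.17546678283026 [[ 0.02302826 -0.99966973  0.01140735]
 [-0.99642639 -0.02387808 -0.08102032]
 [ 0.08126595 -0.00950083 -0.99664717]] [ -55.25890831  562.29109664 1219.86116243]
scene 53.583939172219196 274.2328657700255 207.40223375431623 [[ 0.57844616  0.81570013  0.00577485]
 [ 0.61856843 -0.43401501 -0.65498402]
 [-0.53176418  0.38244513 -0.75562066]] [-296.3659384  -305.51898761 1365.74111489]
```

View pics/top0.png

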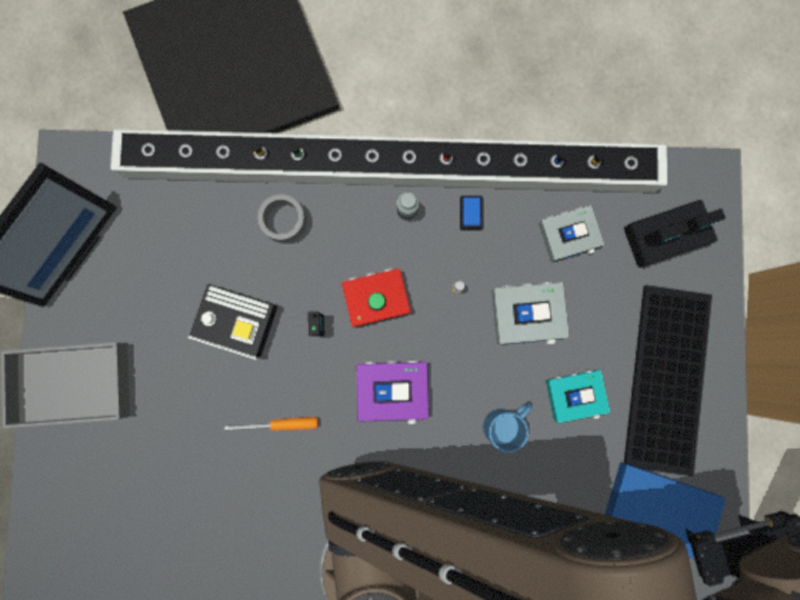

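View pics/scene0.png

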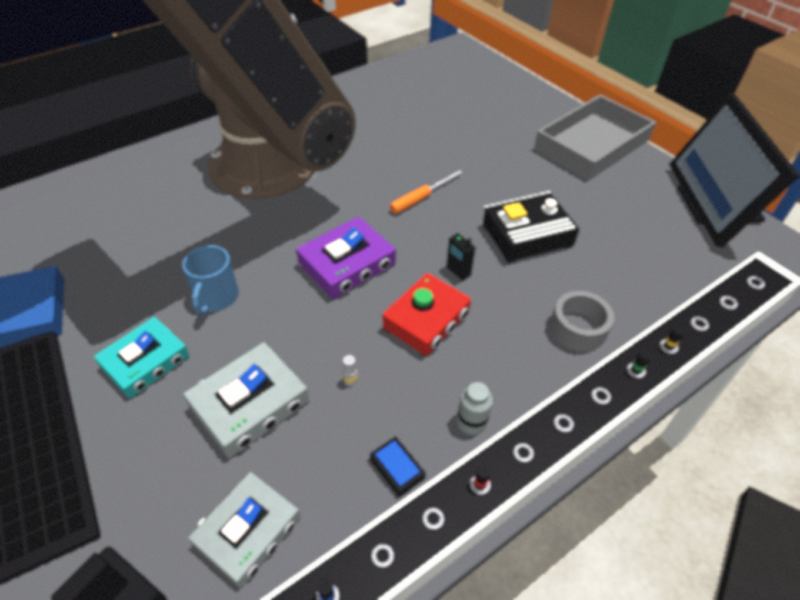

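The top picture (800x600 px) shows these candidates:
- **Rockers:** large grey box (531,313), small grey box (573,232), purple (393,391) and turquoise (578,396). The larger grey one at (531,313) is the processor.
- **Green button:** (377,301), on the red box.
- **Yellow key:** (243,329). The white button not to press is at (208,318).

Next I'll measure these in both cameras and check the choice in a close crop.

```bash
cat > h.py <<'E'
import numpy as np, cv2
def ray(c,u,v):
    f=210/np.tan(np.radians(c["fovy"])/2)
    R=np.array(c["R"]); C=-R.T@np.array(c["t"])
    return C,R.T@np.array([(u-c["cx"])/f,(v-c["cy"])/f,1])
def at(c,u,v,z):
    C,d=ray(c,u,v); return C+d*(z-C[2])/d[2]
def tri(ca,pa,cb,pb):
    A=[];b=[]
    for c,p in((ca,pa),(cb,pb)):
        C,d=ray(c,*p); d/=np.linalg.norm(d); M=np.eye(3)-np.outer(d,d); A.append(M); b.append(M@C)
    return np.linalg.lstsq(np.vstack(A),np.hstack(b),rcond=None)[0]
H={"green":((45,110,60),(75,255,255)),"yellow":((22,120,120),(35,255,255)),"blue":((105,150,60),(125,255,255)),"red":((0,150,80),(8,255,255)),"grey":((60,5,110),(100,60,255)),"white":((0,0,200),(179,30,255))}
def blob(c,col,box):  # box in 800x600 px
    x0,y0,x1,y1=[int(b*.7) for b in box]
    hsv=cv2.cvtColor(np.ascontiguousarray(c["pixels"][y0:y1,x0:x1]),cv2.COLOR_RGB2HSV)
    m=cv2.inRange(hsv,*[np.array(q) for q in H[col]])
    n,l,s,ce=cv2.connectedComponentsWithStats(m)
    i=1+np.argmax(s[1:,4]); pts=np.argwhere(l==i)[:,::-1].astype(np.float32)+[x0,y0]
    return ce[i]+[x0,y0],s[i,4],cv2.minAreaRect(pts.astype(np.float32))
E
python3 - <<'E'
import pickle; from h import *
d=pickle.load(open("cams.pkl","rb")); T,S=d["top"],d["scene"]
np.set_printoptions(precision=1,suppress=True)
for n,col,bt,bs,z in [("green","green",(355,285,395,320),(405,282,440,312),65),("yellow","yellow",(225,312,265,350),(500,200,530,222),72),
  ("blue","blue",(505,298,540,330),(225,355,285,405),67),("rwhite","white",(527,300,556,325),(205,365,255,410),60),("white","white",(195,308,220,332),(538,195,562,215),68)]:
    pt,at_,rt=blob(T,col,bt); ps,as_,rs=blob(S,col,bs)
    print(n,pt,at_,ps,as_,"tri",tri(T,pt,S,ps),"top@z",at(T,*pt,z),"sc@z",at(S,*ps,z))
    print("  corners",[at(T,*p,z)[:2] for p in cv2.boxPoints(rt)])
for n,col,b,z in [("red","red",(335,260,420,335),45),("grey","grey",(485,275,575,350),46)]:
    p,a,r=blob(T,col,b); print(n,p,a,[at(T,*q,z)[:2] for q in cv2.boxPoints(r)])
g=lambda c,b:cv2.resize(np.ascontiguousarray(c["pixels"][b[1]:b[3],b[0]:b[2],::-1]),(400,300),interpolation=cv2.INTER_CUBIC)
cv2.imwrite("pics/crop1.png",np.vstack([np.hstack([g(T,(335,190,407,244)),g(S,(125,235,221,307))]),np.hstack([g(T,(130,195,202,249)),g(T,(228,180,300,234))])]))
E
```

```text
green [263.4 210.4] 90 [295.6 208.5] 129 tri [573.3  21.3  56.8] top@z [572.8  21.3  65. ] sc@z [578.6  16.4  65. ]
  corners [array([572.1,  42.2]), array([593.8,  21.7]), array([573.1,   0.1]), array([551.5,  20.6])]
yellow [169.7 230.5] 115 [360.3 147. ] 142 tri [505.8 298.   70.6] top@z [505.8 297.7  72. ] sc@z [506.8 296.7  72. ]
  corners [array([496. , 317.5]), array([524.7, 309.4]), array([515. , 277.8]), array([486.3, 286. ])]
blue [366.7 218.7] 98 [177.5 265.2] 155 tri [ 555.7 -291.9   57.7] top@z [ 555.1 -289.8   67. ] sc@z [ 562.  -293.5   67. ]
  corners [array([ 572. , -275.4]), array([ 572.8, -305.5]), array([ 539.6, -305.7]), array([ 538.9, -275.6])]
rwhite [378.5 217.8] 111 [157.3 270.4] 651 tri [ 555.8 -329.9   71.9] top@z [ 559.2 -326.8   60. ] sc@z [ 544.  -334.2   60. ]
  corners [array([ 571.6, -308.5]), array([ 577.7, -340.4]), array([ 547.3, -345.6]), array([ 541.3, -313.7])]
white [144.4 222.6] 43 [385.4 143.1] 58 tri [527.7 376.7  61.6] top@z [527.5 374.8  68. ] sc@z [532.2 369.9  68. ]
  corners [array([517.7, 386.6]), array([541.7, 381.9]), array([537.9, 364.9]), array([513.9, 369.7])]
red [263.  207.7] 1213 [array([612.3,  99.1]), array([646.9, -24.8]), array([551.8, -50.8]), array([517.7,  72.5])]
grey [372.4 217.9] 1889 [array([ 480.7, -210.2]), array([ 637. , -208.4]), array([ 641.8, -399.5]), array([ 485. , -399.4])]
```

View pics/crop1.png

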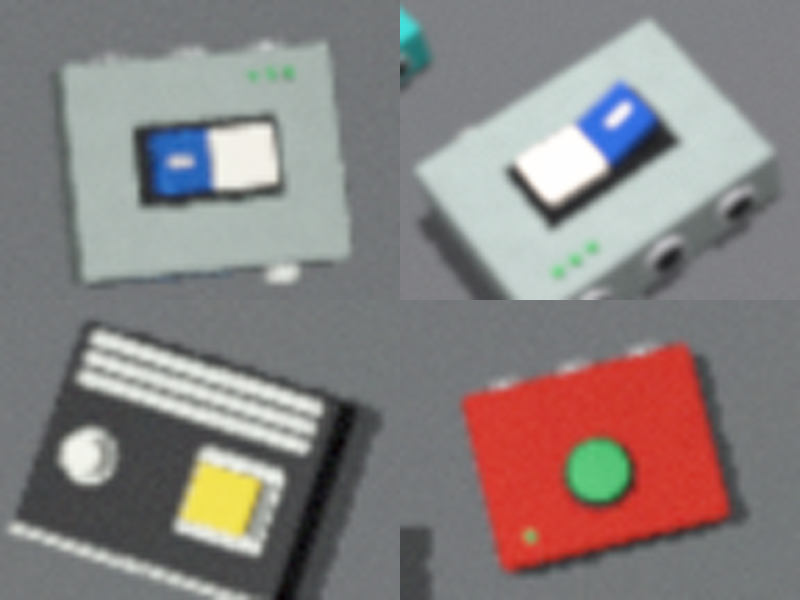

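The crop shows the large grey rocker with its blue half at the left (world +y), the yellow key well clear of the white button, and the green button on the red box. The measured yellow-to-white distance is 80.1 mm, which matches the 80 mm given. Now I'll work out the tool-axis moves.

```bash
cat >> h.py <<'E'
from scipy.spatial.transform import Rotation as Ro
def to(p):  # tool-frame shift bringing TCP to p
    from cell import status
    s=status.state(); R=Ro.from_euler("xyz",s["tcp_rot"]).as_matrix()
    return s,R,R.T@(np.array(p)-s["eef_pos"])
E
python3 - <<'E'
import pickle; from h import *
np.set_printoptions(precision=3,suppress=True)
d=pickle.load(open("cams.pkl","rb")); T=d["top"]
print("pivot",at(T,373.2,218.4,60),"cam",ray(T,0,0)[0])
s,R,m=to([573,21,130]); print(R,m)
E
```

```text
pivot [ 557.09  -310.859   60.   ] cam [ 462.421  -30.225 1261.959]
[[-0.     0.966  0.26 ]
 [ 0.001  0.26  -0.966]
 [-1.     0.    -0.001]] [  95.651  558.739 -496.1  ]
```

>>> apply_moves(increments=[[1, 0, 36, -32, 0], [1, 0, 36, -32, 0], [1, 0, 36, -32, 0], [1, 0, 36, -32, 0], [1, 0, 36, -32, 0], [1, 0, 36, -32, 0], [1, 0, 36, -32, 0], [1, 0, 36, -32, 0], [1, 0, 36, -32, 0], [1, 0, 36, -32, 0]])

```text
t: 1.1
eef_pos: [427.6, -199.2, 225.6]
tcp_rot: [-0.567, 1.571, -1.875]
ft_force: [-0.1, -2.1, 0.5]
opening: 0.215
```

>>> apply_moves(increments=[[1, 0, 36, -32, 0], [1, 0, 36, -32, 0], [1, 0, 36, -32, 0], [1, 0, 36, -32, 0], [1, 0, 36, -32, 0], [1, 0, 19, -16, 0], [1, 20, 0, 0, 0], [1, 20, 0, 0, 0], [1, 20, 0, 0, 0], [1, 0, 0, 0, 0]])

```text
t: 2.1
eef_pos: [572.2, 20.8, 163.2]
tcp_rot: [-1.891, 1.566, 3.085]
ft_force: [-0.8, 0.4, 0.0]
opening: 0.004
```

Run:
```python
from h import *; np.set_printoptions(precision=2,suppress=True)
s,R,m=to([573,21,76]); print(s["t"],s["eef_pos"],m,s["ft_force"],s["opening"],R)
from cell import imaging
c=imaging.read_camera("wrist"); cv2.imwrite("pics/w1.png",c["pixels"][:,:,::-1])
c["t"]=np.array(c["t"]);
f=210/np.tan(np.radians(c["fovy"])/2)
X=np.array(c["R"])@np.array([573,21,65])+c["t"]; th=np.arctan2(np.hypot(*X[:2]),X[2]); print("expected px",np.array([c["cx"],c["cy"]])+f*th*X[:2]/np.hypot(*X[:2]))
```

```text
2.1 [572.16  20.81 163.2 ] [87.2   1.25  0.16] [-0.82  0.43  0.04] 0.004017713254202829 [[-0.    0.97  0.26]
 [ 0.    0.26 -0.97]
 [-1.   -0.   -0.  ]]
expected px [282.1  209.71]
```

View pics/w1.png

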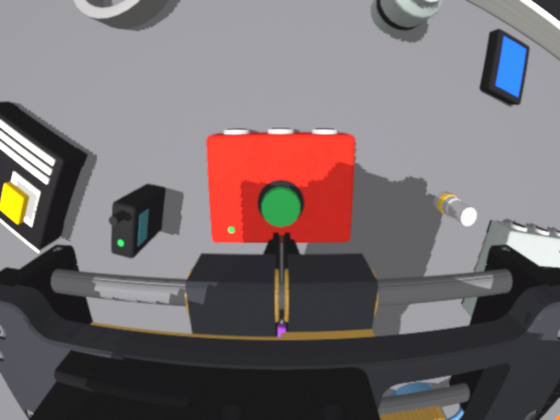

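The wrist view has the button at (280,205) against an expected (282,210), so the alignment agrees within a few mm. I'll lower now, slowly at the end.

>>> apply_moves(increments=[[1, 25, 1, 0, 0], [1, 25, 0, 0, 0], [1, 20, 0, 0, 0], [1, 10, 0, 0, 0], [1, 3, 0, 0, 0], [1, 2, 0, 0, 0], [1, 2, 0, 0, 0], [1, 0, 0, 0, 0]])

```text
t: 2.95
eef_pos: [574.6, 20.9, 79.2]
tcp_rot: [1.145, 1.57, -0.163]
ft_force: [-0.1, 0.1, 0.1]
opening: 0.002
```

>>> apply_moves(increments=[[1, 2, 0, 0, 0], [1, 2, 0, 0, 0], [1, 1, 0, 0, 0], [1, 0, 0, 0, 0]])

```text
t: 3.35
eef_pos: [574.5, 20.9, 73.7]
tcp_rot: [1.05, 1.57, -0.258]
ft_force: [0.7, -0.7, 1.4]
opening: 0.006
```

>>> apply_moves(increments=[[1, 1, 0, 0, 0], [1, 1, 0, 0, 0], [1, 1, 0, 0, 0], [1, 0, 0, 0, 0]])

```text
t: 3.75
eef_pos: [574.4, 20.9, 70.5]
tcp_rot: [0.799, 1.571, -0.509]
ft_force: [1.3, -0.6, 0.2]
opening: 0.007
```

>>> apply_moves(increments=[[1, 1, 0, 0, 0], [1, 1, 0, 0, 0], [1, 0, 0, 0, 0]])

```text
t: 4.05
eef_pos: [574.4, 20.9, 69.6]
tcp_rot: [1.09, 1.57, -0.218]
ft_force: [-1.8, 0.4, 14.9]
opening: 0.007
```

>>> apply_moves(increments=[[1, 1, 0, 0, 0], [1, 0, 0, 0, 0]])

```text
t: 4.25
eef_pos: [574.5, 20.9, 69.5]
tcp_rot: [1.127, 1.569, -0.181]
ft_force: [-5.8, 0.1, 25.9]
opening: 0.005
```

The travel ended and the force rose from 15 to 26 N with no further movement, so the green button is on its end stop. I'll go up and across to the rocker.

>>> apply_moves(increments=[[1, -20, 0, 0, 0], [1, -30, 0, 0, 0], [1, -30, 0, 0, 0], [1, 0, -14, 42, 0], [1, 0, -14, 42, 0], [1, 0, -14, 42, 0], [1, 0, -14, 42, 0], [1, 0, -14, 42, 0], [1, 0, -14, 42, 0], [1, 0, -15, 42, 0]])

```text
t: 5.25
eef_pos: [554.3, -290.3, 147.2]
tcp_rot: [-2.363, 1.569, 2.612]
ft_force: [-0.1, 1.0, 0.3]
opening: 0.002
```

>>> apply_moves(increments=[[1, 0, 0, 0, 0], [1, 0, 0, 0, 0]])

```text
t: 5.45
eef_pos: [554.3, -289.2, 146.9]
tcp_rot: [-2.444, 1.569, 2.529]
ft_force: [-0.8, 0.1, -0.4]
opening: 0.007
```

Run:
```python
from h import *; np.set_printoptions(precision=2,suppress=True)
s,R,m=to([555,-289,71]); print(s["t"],s["eef_pos"],m,s["ft_force"])
from cell import imaging
w=imaging.read_camera("wrist"); c=imaging.read_camera("scene"); print(w["R"],w["t"],w["fovy"])
f=210/np.tan(np.radians(w["fovy"])/2)
for P in([555,-289,67],[557,-311,60]):
    X=np.array(w["R"])@np.array(P)+w["t"]; th=np.arctan2(np.hypot(*X[:2]),X[2]); print("expected px",np.array([w["cx"],w["cy"]])+f*th*X[:2]/np.hypot(*X[:2]))
a=cv2.resize(np.ascontiguousarray(w["pixels"][120:270,180:380,::-1]),(400,300),interpolation=cv2.INTER_CUBIC)
b=cv2.resize(np.ascontiguousarray(c["pixels"][175:265,245:365,::-1]),(400,300),interpolation=cv2.INTER_CUBIC)
cv2.imwrite("pics/w2.png",np.hstack([a,b]))
```

```text
5.45 [ 554.31 -289.21  146.9 ] [75.9   0.81  0.07] [-0.77  0.1  -0.37]
[[ 0.26 -0.97 -0.  ]
 [-0.93 -0.25  0.26]
 [-0.25 -0.07 -0.96]] [-421.82  436.8   435.13] 65.70646984690485
expected px [282.01 216.95]
expected px [309.55 218.81]
```

View pics/w2.png

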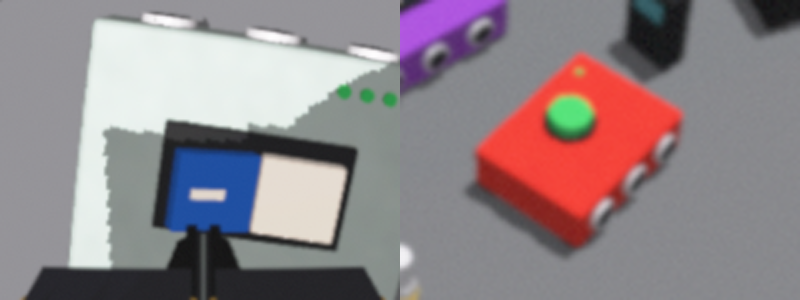

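The valley appears at crop (256,195) against an expected (259,198), and the interface hasn't moved. I'll lower onto the blue half.

>>> apply_moves(increments=[[1, 25, 1, 0, 0], [1, 20, 0, 0, 0], [1, 10, 0, 0, 0], [1, 3, 0, 0, 0], [1, 3, 0, 0, 0], [1, 3, 0, 0, 0], [1, 2, 0, 0, 0], [1, 2, 0, 0, 0], [1, 2, 0, 0, 0], [1, 0, 0, 0, 0]])

```text
t: 6.55
eef_pos: [556.2, -288.5, 77.7]
tcp_rot: [0.816, 1.57, -0.492]
ft_force: [0.6, 0.9, 1.8]
opening: 0.003
```

>>> apply_moves(increments=[[1, 2, 0, 0, 0], [1, 1, 0, 0, 0], [1, 1, 0, 0, 0], [1, 0, 0, 0, 0]])

```text
t: 6.95
eef_pos: [556.1, -288.4, 73.5]
tcp_rot: [-1.53, 1.571, -2.838]
ft_force: [0.8, -0.5, 0.4]
opening: 0.006
```

>>> apply_moves(increments=[[1, 1, 0, 0, 0], [1, 0, 0, 0, 0]])

```text
t: 7.15
eef_pos: [556.0, -288.5, 72.5]
tcp_rot: [-1.77, 1.571, -3.078]
ft_force: [0.4, 0.9, 1.4]
opening: 0.007
```

>>> apply_moves(increments=[[1, 1, 0, 0, 0], [1, 0, 0, 0, 0]])

```text
t: 7.35
eef_pos: [556.0, -288.5, 71.5]
tcp_rot: [-1.616, 1.571, -2.924]
ft_force: [0.3, 0.1, 1.6]
opening: 0.005
```

>>> apply_moves(increments=[[1, 1, 0, 0, 0], [1, 0, 0, 0, 0]])

```text
t: 7.55
eef_pos: [556.0, -288.5, 71.2]
tcp_rot: [0.297, 1.571, -1.011]
ft_force: [-1.7, 2.3, 8.2]
opening: 0.007
```

>>> apply_moves(increments=[[1, 1, 0, 0, 0], [1, 0, 0, 0, 0]])

```text
t: 7.75
eef_pos: [556.1, -288.5, 71.0]
tcp_rot: [0.563, 1.57, -0.745]
ft_force: [-3.9, 3.6, 15.2]
opening: 0.006
```

>>> apply_moves(increments=[[1, 1, 0, 0, 0], [1, 0, 0, 0, 0]])

```text
t: 7.95
eef_pos: [556.1, -288.5, 70.8]
tcp_rot: [0.593, 1.57, -0.715]
ft_force: [-5.9, 5.2, 24.5]
opening: 0.009
```

>>> apply_moves(increments=[[1, -20, 0, 0, 0], [1, -30, 0, 0, 0], [1, -40, 0, 0, 0], [1, 0, 0, 0, 0], [1, 0, 8.5, -48, 0], [1, 0, 8.5, -48, 0], [1, 0, 8.5, -48, 0], [1, 0, 8.5, -48, 0], [1, 0, 8.5, -48, 0], [1, 0, 8.5, -48, 0]])

```text
t: 8.95
eef_pos: [529.8, 4.6, 158.0]
tcp_rot: [-1.575, 1.57, -2.883]
ft_force: [1.4, 0.1, 0.0]
opening: 0.004
```

>>> apply_moves(increments=[[1, 0, 8.5, -48, 0], [1, 0, 8.5, -48, 0], [1, 0, 8.5, -48, 0], [1, 0, 8.5, -48, 0], [1, 0, 8.5, -48, 0], [1, 0, 8.5, -48, 0], [1, 0, 2, -3, 0], [1, 0, 0, 0, 0], [1, 0, 0, 0, 0]])

```text
t: 9.85
eef_pos: [506.0, 296.7, 158.0]
tcp_rot: [-1.08, 1.57, -2.389]
ft_force: [-0.6, 0.2, 0.5]
opening: 0.003
```

Run:
```python
from h import *; np.set_printoptions(precision=2,suppress=True)
s,R,m=to([505.5,297.5,83]); print(s["t"],s["eef_pos"],m,s["ft_force"],s["joints"])
from cell import imaging
w=imaging.read_camera("wrist"); c=imaging.read_camera("scene")
f=210/np.tan(np.radians(w["fovy"])/2)
for P in([505.5,297.5,72],[527.5,375,68]):
    X=np.array(w["R"])@np.array(P)+w["t"]; th=np.arctan2(np.hypot(*X[:2]),X[2]); print("expected px",np.array([w["cx"],w["cy"]])+f*th*X[:2]/np.hypot(*X[:2]))
a=cv2.resize(np.ascontiguousarray(w["pixels"][120:270,180:380,::-1]),(400,300),interpolation=cv2.INTER_CUBIC)
b=cv2.resize(np.ascontiguousarray(c["pixels"][235:325,115:235,::-1]),(400,300),interpolation=cv2.INTER_CUBIC)
cv2.imwrite("pics/w3.png",np.hstack([a,b]))
```

```text
9.85 [505.98 296.72 158.05] [75.05 -0.19 -0.91] [-0.6   0.23  0.52] [ 0.42  0.51  1.73 -0.    0.9   1.73]
expected px [280.72 215.81]
expected px [192.67 163.59]
```

View pics/w3.png

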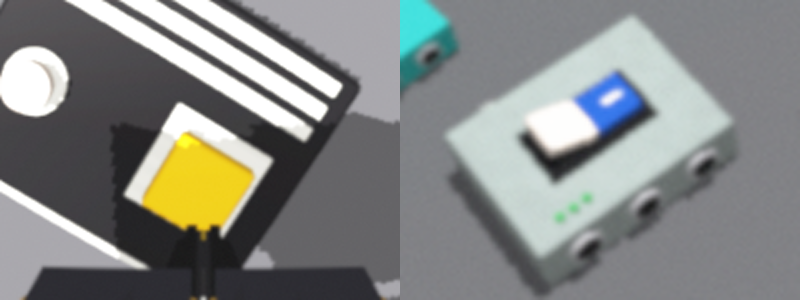

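The right crop shows the rocker over, with blue level and white raised. The yellow key is at crop (199,184) against an expected (201,192), about 2 mm further along tool y, so I'll shift by that and press.

>>> apply_moves(increments=[[1, 25, 2, 0, 0], [1, 25, 0, 0, 0], [1, 15, 0, 0, 0], [1, 5, 0, 0, 0], [1, 3, 0, 0, 0], [1, 2, 0, 0, 0], [1, 2, 0, 0, 0], [1, 2, 0, 0, 0], [1, 1, 0, 0, 0], [1, 0, 0, 0, 0]])

```text
t: 10.95
eef_pos: [508.4, 298.2, 78.9]
tcp_rot: [1.478, 1.57, 0.17]
ft_force: [0.6, -2.1, 3.2]
opening: 0.003
```

>>> apply_moves(increments=[[1, 1, 0, 0, 0], [1, 1, 0, 0, 0], [1, 0, 0, 0, 0]])

```text
t: 11.25
eef_pos: [508.3, 298.3, 76.8]
tcp_rot: [1.498, 1.57, 0.19]
ft_force: [1.5, -2.9, 5.2]
opening: 0.004
```

>>> apply_moves(increments=[[1, 1, 0, 0, 0], [1, 0, 0, 0, 0]])

```text
t: 11.45
eef_pos: [508.4, 298.3, 76.7]
tcp_rot: [1.562, 1.569, 0.254]
ft_force: [-0.5, -4.4, 15.2]
opening: 0.008
```

>>> apply_moves(increments=[[1, 1, 0, 0, 0], [1, 0, 0, 0, 0]])

```text
t: 11.65
eef_pos: [508.4, 298.3, 76.6]
tcp_rot: [1.596, 1.569, 0.288]
ft_force: [-3.1, -5.9, 25.2]
opening: 0.004
```

>>> apply_moves(increments=[[1, -20, 0, 0, 0], [1, -30, 0, 0, 0], [1, -40, 0, 0, 0], [1, -30, 0, 0, 0], [1, 0, -40, 0, 0], [1, 0, -40, 0, 0], [1, 0, 0, 0, 0], [1, 0, 0, 0, 0]])

```text
t: 12.45
eef_pos: [430.3, 277.7, 194.8]
tcp_rot: [2.639, 1.57, 1.332]
ft_force: [0.1, -0.1, 0.4]
opening: 0.004
```

Run:
```python
from h import *; import pickle
from cell import status,imaging
s=status.state(); print(s["t"],s["eef_pos"],s["ft_force"],s["qvel"])
c=imaging.read_camera("scene"); o=pickle.load(open("cams.pkl","rb"))["scene"]["pixels"]
cut=lambda p:cv2.resize(np.ascontiguousarray(p[95:325,80:460,::-1]),(490,297),interpolation=cv2.INTER_CUBIC)
cv2.imwrite("pics/fin.png",np.vstack([cut(o),cut(c["pixels"])]))
```

```text
12.45 [430.32865935 277.67966185 194.78795066] [ 0.12731269 -0.11501056  0.44299251] [-0.00765987  0.02387992 -0.04014734 -0.00405192  0.00114331 -0.00144287]
```

View pics/fin.png

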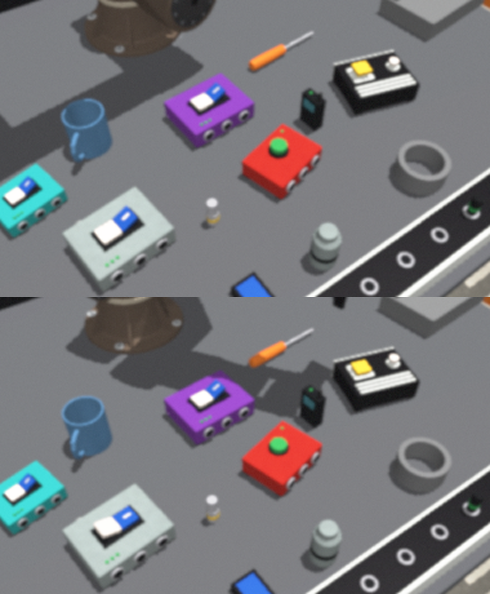

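The before and after views show the green button and yellow key lower and the rocker flipped. Nothing else has moved.

```bash
python3 -c "
from cell import env; print(env.job_done())"
```

```text
the job is handed in; nothing more can be done
None
```

I pressed the green button, then the blue end of the rocker on the larger grey processor, then the yellow key, using the shut fingertips. I handed the job in at about 12.5 s.

- **End stops:** each control met a hard stop, with the force rising to about 25 N and no further travel. The fingertips stopped about 58.5 mm above the table on green (58 expected), 60 mm on the rocker (60 expected) and 65.6 mm on yellow (65 expected).
- **Final picture:** the rocker is over and green and yellow are lower. The boxes and the bystanders in view look unmoved, and the arm is clear of everything. The tape and battery were only partly checked, at the edge of the picture.
- **White button:** I never went near it; the fingertips stayed about 80 mm away.
- **Disagreement:** triangulating green and blue gave heights 8–9 mm too low, because the button sides were counted in the colour patches. I used the top view with the known heights instead, and the wrist camera agreed within 2–3 mm.

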